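Set a dental model into the corner of a squaring jig and hold it while it bonds

TASK

Take the applicator brush from its stand, dip its tip into the open pot of bonding agent, touch the tip down on the jig's plate in the corner between the two fences, and put the brush back in its stand. Then set the large stone dental model flat on the plate, its heel (the straight end, where the row of teeth is open) towards the far fence, and press it square into the corner so that it touches both fences at once, without ramming it. Finish while still gripping and pressing the model there, not letting go, and leave everything else on the bench in its place.

Things in the scene. Friction and masses are not known exactly. Their poses are not given: they have to be found in the camera images.
- jig: Fixed aluminium squaring jig, flat plate 150 x 150 x 8 mm lying on the bench. Origin: centre of its underside; z up; the plate's top is at z = +8 mm. Its x axis points to the far fence (roughly away from the robot), its y axis to the left fence. The fences stop the model at x = +65 mm and y = +65 mm.
- fence_far: Far fence of the jig, a fixed dark steel bar 10 mm thick (x), 150 mm long (along the jig's y), standing 14 mm above the plate. Origin: centre of its underside, on the plate, at (70, 0, 8) mm in the jig's frame, with the jig's axes. Its inner face is at x = -5 mm. Plate and fences are slick (friction about 0.25); some 10 N towards each fence seats the model.
- fence_left: Left fence of the jig, a fixed dark steel bar 10 mm thick (y), 140 mm long (along the jig's x), standing 14 mm above the plate. Origin: centre of its underside, on the plate, at (-5, 70, 8) mm in the jig's frame, with the jig's axes. Its inner face is at y = -5 mm. A model pressed down hard on the plate sticks: ease off to a few N before pushing it sideways.
- jig_corner (a point): Point on the plate's top where the inner faces of the two fences meet, (65, 65, 8) mm in the jig's frame; the jig's axes. The free plate lies towards -x and -y of it. Touch the brush down about 22 mm from each fence; within 40 mm of both counts.
- model: Loose cream stone dental model, 100 to 240 g. Base 64 (x) x 54 (y) x 16 mm; on it a flat-sided ridge 38 mm wide (y), x = -18 to 28, z = 16 to 42 mm, with a horseshoe of teeth up to z = 48 mm. Origin: centre of the base underside, z up; heel +x, front teeth -x; x starts within 0.5 rad of world x. Grip the ridge from above across y, fingertips above z = 18 mm, so the fingers pass over the fences.
- model_heel (a point): Centre of the model base's heel face (+x), at (32, 0, 8) mm in the model's frame; the model's axes. It goes against the far fence.
- model_side (a point): Centre of the model base's left face (+y), at (0, 27, 8) mm in the model's frame; the model's axes. It goes against the left fence.
- brush: Loose rigid applicator brush, 40 g, standing upright in the stand. Origin: centre of the underside of its round steel collar (26 mm diameter, z = 0 to 5 mm), which rests on the stand's top. Above it a black round handle 12 mm in diameter, z = 5 to 75 mm; below it a steel shank 8 mm in diameter tapering to a stiff tip at z = -42 mm.
- brush_tip (a point): Tip of the brush, 42 mm below the collar's underside on its axis; the brush's axes.
- stand: Fixed grey brush stand, block 56 x 56 x 55 mm with one vertical through hole 15 mm in diameter at its centre. Origin: centre of its underside, z up.
- stand_hole0 (a point): Centre of the mouth of the stand's hole, on its top face 55 mm above the bench; z up.
- pot: Small open white round pot, loose, 250 g, 60 mm across the rim outside, 45 mm tall, walls 4 mm. Origin: centre of its underside, z up. (The other jars are closed.)
- pot_rim (a point): Centre of the pot's open mouth at rim height, 45 mm above the bench; z up.
- quad: Bystander, loose, to be left in place: short stone block 45 x 22 x 25 mm with five teeth in a straight row. Origin: its underside's centre.
- jar: Bystander, loose, to be left in place: closed jar 52 mm across, 50 mm tall. Origin: its underside's centre.
- jar2: Bystander, loose, to be left in place: closed jar 44 mm across, 42 mm tall. Origin: its underside's centre.
- wax_spatula: Bystander, loose, to be left in place: hand spatula 160 mm long lying flat with a wooden handle. Origin: its underside's centre.
- tile: Bystander, loose, to be left in place: white ceramic mixing tile 90 x 60 x 8 mm. Origin: its underside's centre.

How it is judged:
By the outcome, as a careful person would: the job done as asked, in the order asked, and still so for the second after the job is handed in, while the arm keeps its last pose, push and grip.
It also fails if it takes over 72 s, if anything falls off the work surface, if the arm or the gripper's body presses on something with over 40 N, if the wrist force passes 120 N, or if a joint passes its speed limit or range.

ROBOT

A 6-joint arm with a two-finger parallel gripper is mounted at the origin on the work surface. World frame = base frame: x ahead of the robot, y to its left, z up, the work surface at z = 0. Lengths are in m, angles in rad, forces in N, time in s.
With the tool pointing down it reaches from about 0.35 to 0.85 m from the base axis. Payload 8.1 kg.
Tool frame: the origin (TCP) lies at the very end of the fingers, on their centre line; the grasp point (between the pads) lies 19 mm behind it; z points along the fingers, y is the line along which they close (so a half turn about z gives the same grasp; the last joint's range is limited). The gripper opens to 93 mm and grips with 3 to 60 N. Pads are 15 mm wide; open, the fingers measure 128 mm over their backs; the gripper's body (75 mm by 188 mm) begins 65 mm behind the grasp point.
Start: joints at [-1.405, 0.13, 1.488, -0, 1.523, -0.085], TCP at [0.149, -0.581, 0.219] pointing down, gripper open.
Joint ranges: [-2.96, 2.96], [-0.89, 2.26], [0.02, 2.5], [-1.34, 4.48], [0, 2.73], [-2.66, 2.66]. Speed limits (rad/s): [2.39, 2.39, 2.79, 3.14, 3.14, 3.14].

INTERFACE

Orientations are given as a rotation vector (axis times angle).
In Python, from plant import monitor, eyes, ticket gives the robot as it stands.
- The arm moves only by the tool arm_command, never from a script. Its argument "deltas" is a list that holds one entry, the list of rows, each a list of 6 numbers: the shift along the world's x, y, z in cm, then the turn, a rotation vector about the world's x, y, z in degrees. In form: [[[tx, ty, tz, rx, ry, rz], ...]]. A call has 1 to 12 rows; each row shifts and turns the commanded pose from where the row before left it; what a row does not reach is not made up. A row lasts 1/12 s, in which the tool goes at most 41.7 mm and 7.16 degrees, less where a joint would pass 70% of its speed; a pose out of reach is approached as far as the arm can. A call is refused whole if a number of a shift passes 4.17 or a number of a turn 7.16, either way. A call with a gripper value outside its range is refused whole. "gripper" is the opening, from -1 (shut) to 1 (fully open), set as the call begins (left out, the last holds). The fingers move at their own pace and stop on an object; "squeeze" is the grip in N (left out, the last holds). Time passes only in rows, so rows that do not move let the fingers close. It gives the time, the measured TCP pose, the force, the opening and the grip force at its end, in the units of the state.
- monitor.read_state(): the state, without advancing time (a new reading comes with each control period).
- eyes.read_camera(name): name is "scene" or "top" or "wrist"; returns the picture (384x512x3 uint8, blue, green, red); there is no depth.
- eyes.camera_model(name): a dict with "fx", "fy", "cx", "cy" (pixels), "k1" (the pictures are not rectified: a ray, as slopes to the right and down, at radius r is drawn at 1 + k1 r^2 times it, then the intrinsics apply), "rvec" (rotation vector, rad) and "tvec" (3), from world to camera coordinates, as OpenCV has them. Camera axes: x right, y down, z forward; pixel columns grow to the right and rows downward; lengths in m; the calibration is good to about 2 mm. A picture is of the moment at which its call begins: read the wrist's pose just before it. camera_model takes no time and is no camera call; for the wrist camera it gives the pose at the moment of the call.
- ticket.close_job(): hands the job in; it is judged then, once.
The state is a dict: "t": time; "q": joint angles; "dq": joint speeds; "joint_torque": joint torques, N m; "tool_pos": TCP position; "orientation": TCP orientation; "force": force on the tool from outside, world axes, zero at the start; "wrist_torque": the same for the moment, N m; "opening": finger opening in m; "gripper_force": force on a finger pad.
Only numpy, scipy, OpenCV 4.12 (cv2) and the standard library are available. Lean on these libraries where they do the work, as an engineer would, in place of code of your own. Each camera call takes 0.05 s, during which the arm holds its last target. There are 200 camera calls.

## Working session

There is one attempt and no reset: what is moved stays moved. The work goes in short steps, Python scripts to look and compute and a tool call to move; the robot and the scene stay as the last step left them, time stands still between calls to the robot, and variables do not carry over. Pictures are saved under pics/ and viewed, at most 10 in all, crops included, and the job is handed in when it is done.

Besides the shell and the picture viewer there is one more tool, called as a command line: name --argument value ..., lists and objects as JSON in quotes. arm_command: Moves the arm, as the interface text tells. Its arguments: {"type":"object","properties":{"deltas":{"type":"array"},"gripper":{"type":"number"},"squeeze":{"type":"number"}},"required":["deltas"]}

```bash
mkdir -p pics; ls; python3 - <<'E'
from plant import monitor, eyes
import cv2
s=monitor.read_state()
print({k:s[k] for k in ('t','tool_pos','orientation','force','opening')})
for n in ('scene','top'):
    cv2.imwrite(f'pics/{n}0.png',eyes.read_camera(n)); print(n,eyes.camera_model(n))
E
```

```text
pics
{'t': 0.0, 'tool_pos': array([ 0.1488307 , -0.58066347,  0.2176016 ]), 'orientation': array([-3.11510617e+00, -3.92771955e-01,  1.28644736e-04]), 'force': array([-0.02579328, -0.7660303 ,  0.2729865 ]), 'opening': 0.09313586606886116}
scene {'fx': 433.42102303848645, 'fy': 433.42102303848645, 'cx': 262.8145688885997, 'cy': 196.5707446224619, 'k1': 0.023830078268973987, 'rvec': array([ 1.79533008,  1.6537626 , -0.73238113]), 'tvec': array([-0.05163354, -0.34809057,  1.50207061])}
top {'fx': 472.50018044536404, 'fy': 472.50018044536404, 'cx': 252.19593186773017, 'cy': 194.1239219380674, 'k1': -0.007961590682517623, 'rvec': array([ 2.18448499, -2.18966137,  0.06216257]), 'tvec': array([0.0216812 , 0.55068153, 1.37630709])}
```

View pics/top0.png

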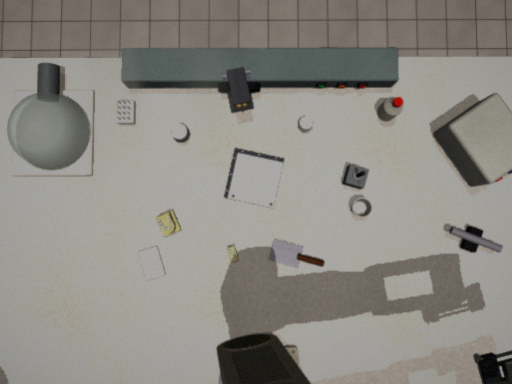

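View pics/scene0.png

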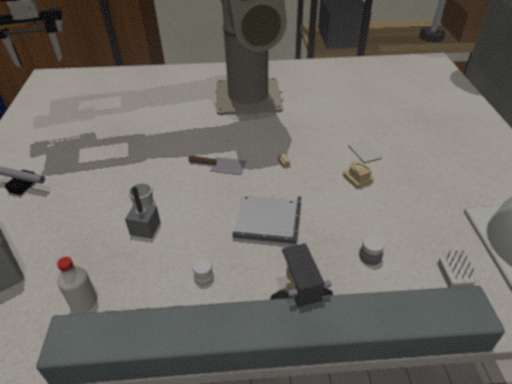

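The top view shows the jig at (254,178) with its fences up and to the left, the stand and brush at (355,175), the pot at (360,206) and the model at (168,222). The scene view confirms the brush is upright in the stand. Next I measure on enlarged crops.

```bash
cat > h.py <<'E'
import numpy as np, cv2
from plant import monitor, eyes
def cam(n): return eyes.camera_model(n)
def ray(m,uv):
    d=(np.atleast_2d(np.float64(uv))-[m['cx'],m['cy']])/[m['fx'],m['fy']]
    p=d.copy()
    for _ in range(20): p=d/(1+m['k1']*(p**2).sum(1,keepdims=True))
    R=cv2.Rodrigues(m['rvec'])[0]
    return -R.T@m['tvec'], np.c_[p,np.ones(len(p))]@R
def plane(m,uv,z):
    c,d=ray(m,uv); return c+d*((z-c[2])/d[:,2])[:,None]
def proj(m,P):
    R=cv2.Rodrigues(m['rvec'])[0]; q=np.atleast_2d(P)@R.T+m['tvec']; s=q[:,:2]/q[:,2:]
    s=s*(1+m['k1']*(s**2).sum(1,keepdims=True)); return s*[m['fx'],m['fy']]+[m['cx'],m['cy']]
def state():
    s=monitor.read_state(); R=cv2.Rodrigues(s['orientation'])[0]
    print('t %.2f'%s['t'],'pos',s['tool_pos'].round(4),'y-axis',np.degrees(np.arctan2(R[1,1],R[0,1])).round(2),'z',R[:,2].round(3),'F',s['force'].round(1),'op %.4f'%s['opening'],'g',np.round(s['gripper_force'],1),'q',s['q'].round(2)); return s
E
python3 - <<'E'
from h import *
a=cv2.imread('pics/top0.png'); b=cv2.imread('pics/scene0.png')
def crop(i,x,y,w,h,s): 
    return cv2.resize(i[y:y+h,x:x+w],None,fx=s,fy=s,interpolation=cv2.INTER_CUBIC)
r1=np.hstack([crop(a,215,140,80,75,5),crop(a,335,155,40,75,5),crop(a,145,190,40,75,5)])
r2=np.hstack([crop(b,120,175,50,70,4),crop(b,335,140,50,70,4),crop(b,225,180,100,70,4)])
r2=r2[:225]
print(r1.shape,r2.shape)
cv2.imwrite('pics/m1.png',np.vstack([r1,cv2.copyMakeBorder(r2,0,0,0,r1.shape[1]-r2.shape[1],0)]) if r1.shape[1]>=r2.shape[1] else np.vstack([cv2.copyMakeBorder(r1,0,0,0,r2.shape[1]-r1.shape[1],0),r2]))
E
```

```text
(375, 800, 3) (225, 800, 3)
```

View pics/m1.png

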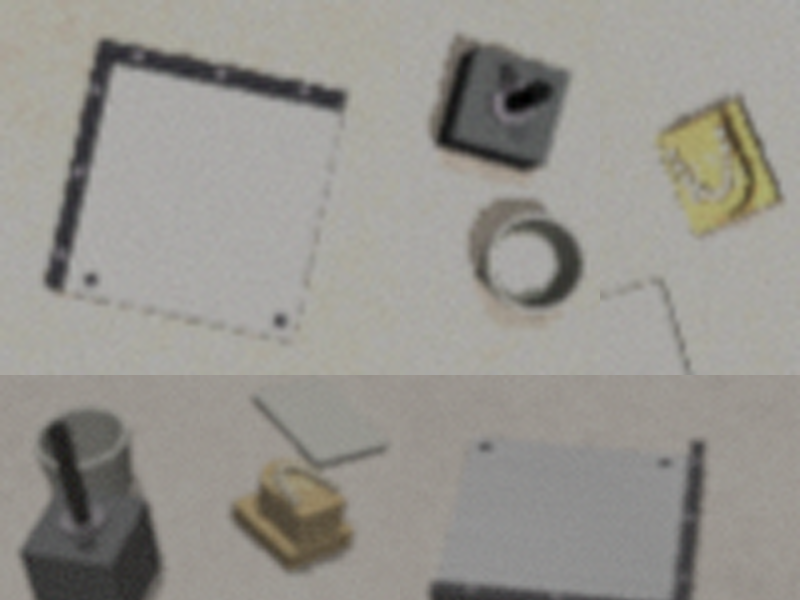

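The crops show the fence L from about (235,148) to (284,160) and (225,197), the stand top near (355,175), the brush leaning outward in perspective, and the pot mouth near (360,207). The model's heel points up and to the left, at about 0.4 rad. Now numeric measurements.

```bash
python3 - <<'E'
from h import *
a=cv2.imread('pics/top0.png'); b=cv2.imread('pics/scene0.png')
mt,ms=cam('top'),cam('scene')
mw=cam('wrist'); c,d=ray(mw,[[256,192],[0,192],[256,0]]); print('topcam',ray(mt,[[0,0]])[0],'wrist cam',c.round(3),d.round(2).tolist())
def comp(img,mask,x,y,w,h,mins=20):
    m=np.zeros_like(mask); m[y:y+h,x:x+w]=mask[y:y+h,x:x+w]
    n,l,s,ce=cv2.connectedComponentsWithStats(m); k=1+s[1:,4].argmax(); return (l==k).astype(np.uint8),s[k],ce[k]
def rect(m,z,cm):
    cs,_=cv2.findContours(m,cv2.RETR_EXTERNAL,cv2.CHAIN_APPROX_NONE); p=np.vstack(cs)[:,0].astype(float)
    P=plane(cm,p,z)[:,:2]; r=cv2.minAreaRect(P.astype(np.float32)*1000); return r
hsv=cv2.cvtColor(a,cv2.COLOR_BGR2HSV); g=cv2.cvtColor(a,cv2.COLOR_BGR2GRAY)
m,s,ce=comp(a,(g<120).astype(np.uint8),220,142,70,70); print('jig',rect(m,.022,mt),s)
m,s,ce=comp(a,(g<135).astype(np.uint8),335,158,40,34); print('stand',rect(m,.055,mt),s)
m,s,ce=comp(a,(hsv[...,1]>75).astype(np.uint8),150,200,38,45); print('model',rect(m,.012,mt),rect(m,.03,mt),s)
# pot: bright interior/rim circle
p=cv2.HoughCircles(cv2.resize(g[190:225,335:380],None,fx=6,fy=6,interpolation=cv2.INTER_CUBIC),cv2.HOUGH_GRADIENT,1.5,60,param1=80,param2=20,minRadius=45,maxRadius=75)
print('pot circ',p)
if p is not None:
    for q in p[0][:3]: print(plane(mt,[[335+q[0]/6-.4,190+q[1]/6-.4]],.045),q[2]/6/345)
# estimates by hand from the montage
print('pot rim manual',plane(mt,[[335+(483+580)/2/5-80,155+(200+305)/2/5]],.045))
print('hole manual',plane(mt,[[335+(510-400)/5,155+105/5]],.055), 'scene',plane(ms,[[120+83/4,175+(520-375)/4]],.06))
print('pot scene',plane(ms,[[120+86/4,175+(437-375)/4]],.045))
print('handle top 2view', plane(mt,[[335+(547-400)/5,155+90/5]],.13),plane(ms,[[120+58/4,175+(430-375)/4]],.13))
E
```

```text
topcam [0.46390479 0.01280164 1.40803761] wrist cam [ 0.223 -0.562  0.383] [[-0.26, -0.06, -0.96], [-0.5, 0.88, -0.96], [0.41, 0.12, -1.16]]
jig ((600.826416015625, 15.970466613769531), (149.4755859375, 150.41342163085938), 77.75836944580078) [224 148  60  50 411]
stand ((600.1019287109375, -273.1591796875), (70.45404815673828, 67.44953155517578), 73.1943588256836) [341 162  28  28 555]
model ((466.30169677734375, 268.5716552734375), (63.22311782836914, 51.37142562866211), 23.605056762695312) ((466.2707214355469, 265.2738037109375), (62.40794372558594, 50.709075927734375), 23.605039596557617) [157 211  23  25 255]
pot circ [[[162.75 105.75  52.5 ]]]
[[ 0.51035243 -0.29545767  0.045     ]] 0.025362318
pot rim manual [[ 0.5153306  -0.29431488  0.045     ]]
hole manual [[ 0.59979121 -0.28111754  0.055     ]] scene [[ 0.6064082  -0.27817595  0.06      ]]
pot scene [[ 0.5165626  -0.29060507  0.045     ]]
handle top 2view [[ 0.60038783 -0.28504288  0.13      ]] [[ 0.60699764 -0.27791483  0.13      ]]
```

arm_command --deltas '[[[3.2,2.5,0,0,0,0],[3.2,2.5,0,0,0,0],[3.2,2.5,0,0,0,0],[3.2,2.5,0,0,0,0],[3.2,2.5,0,0,0,0],[3.2,2.5,0,0,0,0],[3.2,2.5,0,0,0,0],[3.2,2.5,0,0,0,0],[3.2,2.5,0,0,0,0],[3.2,2.5,0,0,0,0],[3.2,2.5,0,0,0,0],[3.2,2.5,0,0,0,0]]]'

```text
t: 1.1
tool_pos: [0.5341, -0.2795, 0.2182]
orientation: [-3.117, -0.393, 0.001]
force: [0.4, 0.1, -0.1]
opening: 0.0927
gripper_force: 0.0
```

```bash
cat > shot.py <<'E'
import sys, json
from h import *
def shot(name):
    s=state(); m=cam('wrist'); i=eyes.read_camera('wrist'); cv2.imwrite(f'pics/{name}.png',i)
    json.dump({k:np.asarray(v).tolist() for k,v in m.items()},open(f'pics/{name}.json','w')); return i,m
def load(name):
    m=json.load(open(f'pics/{name}.json')); return cv2.imread(f'pics/{name}.png'),{k:np.array(v) for k,v in m.items()}
if __name__=='__main__': shot(sys.argv[1])
E
python3 - <<'E'
from h import *
state()
E
python3 shot.py w1
```

```text
t 1.10 pos [ 0.5341 -0.2795  0.2182] y-axis -75.63 z [-0.001  0.    -1.   ] F [ 0.4  0.1 -0.1] op 0.0927 g 0.0 q [-0.57  0.14  1.48 -0.    1.52  0.75]
t 1.10 pos [ 0.5341 -0.2795  0.2182] y-axis -75.63 z [-0.001  0.    -1.   ] F [ 0.4  0.1 -0.1] op 0.0927 g 0.0 q [-0.57  0.14  1.48 -0.    1.52  0.75]
```

View pics/w1.png

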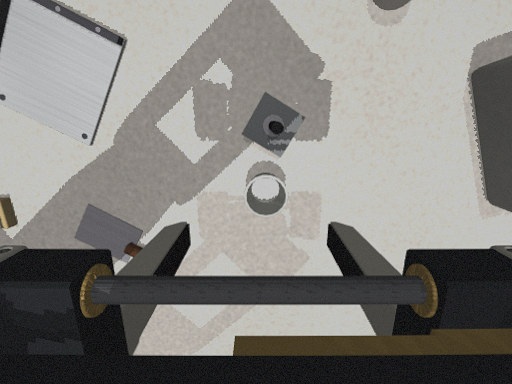

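The wrist view shows the stand top around (274,124), the brush handle end-on near (277,128), and the pot mouth near (266,193).

```bash
python3 - <<'E'
from shot import *
i,m=load('w1'); g=cv2.cvtColor(i,cv2.COLOR_BGR2GRAY)
def big(mask,x,y,w,h):
    q=np.zeros_like(mask); q[y:y+h,x:x+w]=mask[y:y+h,x:x+w]; n,l,s,c=cv2.connectedComponentsWithStats(q); k=1+s[1:,4].argmax(); return (l==k).astype(np.uint8),c[k],s[k]
k,c,s=big((g<45).astype(np.uint8),262,110,35,35); print('handle',c,s,plane(m,[c],.13),plane(m,[c],.1))
k,c,s=big((g<110).astype(np.uint8),238,88,70,72); cs,_=cv2.findContours(k,0,1); P=plane(m,cs[0][:,0],.055)[:,:2]*1000
print('stand',s,cv2.minAreaRect(P.astype(np.float32)))
for u,v in [(266,93),(305,120),(279,156),(242,128)]: print(plane(m,[[u,v]],.055).round(4))
hc=cv2.HoughCircles(cv2.resize(g[165:222,240:292],None,fx=4,fy=4),cv2.HOUGH_GRADIENT,1.5,60,param1=80,param2=25,minRadius=55,maxRadius=95)
print(hc); 
for q in hc[0][:2]: print('pot',plane(m,[[240+q[0]/4-.4,165+q[1]/4-.4]],.045),q[2]/4)
cv2.imwrite('pics/c1.png',np.hstack([cv2.resize(i[85:225,230:310],None,fx=4,fy=4,interpolation=cv2.INTER_CUBIC)]))
E
```

```text
handle [275.46043165 126.92805755] [269 121  14  13 139] [[ 0.60342151 -0.27809741  0.13      ]] [[ 0.6028854  -0.28017234  0.1       ]]
stand [ 242   92   58   60 1934] ((602.9296264648438, -279.47064208984375), (55.676578521728516, 56.2733039855957), 73.79827117919922)
[[ 0.6362 -0.2625  0.055 ]]
[[ 0.6186 -0.3151  0.055 ]]
[[ 0.5696 -0.2967  0.055 ]]
[[ 0.5909 -0.2448  0.055 ]]
[[[104.25 117.75  80.5 ]]]
pot [[ 0.51574243 -0.29433707  0.045     ]] 20.125
```

View pics/c1.png

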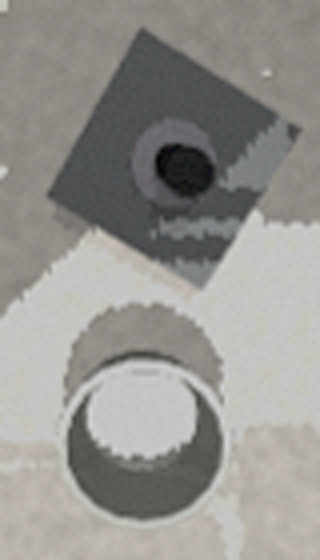

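The stand centre is at about (0.603, -0.2795) and the pot mouth at (0.515, -0.294), agreeing with the top view. Going to grasp the brush.

arm_command --deltas '[[[3.4,0,0,0,0,0],[3.5,0.05,0,0,0,0],[0,0,-3.5,0,0,0],[0,0,-3.5,0,0,0],[0,0,-3.5,0,0,0],[0,0,-2.5,0,0,0],[0,0,-1.0,0,0,0],[0,0,0,0,0,0]]]' --gripper 1

```text
t: 1.82
tool_pos: [0.5993, -0.2793, 0.0744]
orientation: [-3.113, -0.392, 0.009]
force: [0.3, -0.1, -0.1]
opening: 0.0929
gripper_force: 0.0
```

arm_command --deltas '[[[0,0,0,0,0,0],[0,0,0,0,0,0],[0,0,0,0,0,0],[0,0,0,0,0,0],[0,0,0,0,0,0],[0,0,0,0,0,0],[0,0,0,0,0,0],[0,0,0,0,0,0],[0,0,0,0,0,0]]]' --gripper -1 --squeeze 20

```text
t: 2.57
tool_pos: [0.6019, -0.2807, 0.0786]
orientation: [-3.117, -0.393, 0.0]
force: [0.3, 0.0, 0.3]
opening: 0.0379
gripper_force: 0.0
```

```bash
python3 -c "
from h import *
state()"
```

```text
t 2.57 pos [ 0.6019 -0.2807  0.0786] y-axis -75.63 z [-0.  0. -1.] F [0.3 0.  0.3] op 0.0379 g 0.0 q [-0.51  0.4   1.43  0.    1.31  0.81]
```

arm_command --deltas '[[[0,0,0,0,0,0],[0,0,0,0,0,0],[0,0,0,0,0,0],[0,0,0,0,0,0],[0,0,0,0,0,0],[0,0,0,0,0,0],[0,0,0,0,0,0]]]'

```text
t: 3.15
tool_pos: [0.6019, -0.2807, 0.0786]
orientation: [-3.117, -0.393, 0.0]
force: [-0.6, -0.1, -0.3]
opening: 0.0114
gripper_force: 20.0
```

```bash
python3 -c "
from h import *
state()"; python3 shot.py w2
```

```text
t 3.15 pos [ 0.6019 -0.2807  0.0786] y-axis -75.63 z [-0.  0. -1.] F [-0.6 -0.1 -0.3] op 0.0114 g 20.0 q [-0.51  0.4   1.43 -0.    1.31  0.81]
t 3.15 pos [ 0.6019 -0.2807  0.0786] y-axis -75.63 z [-0.  0. -1.] F [-0.6 -0.1 -0.3] op 0.0114 g 20.0 q [-0.51  0.4   1.43 -0.    1.31  0.81]
```

Gripped; I lift clear, move to the pot and dip.

arm_command --deltas '[[[0,0,1,0,0,0],[0,0,2,0,0,0],[0,0,2,0,0,0],[0,0,1.2,0,0,0],[0,0,0,0,0,0],[-2.2,-0.3,0,0,0,0],[-2.2,-0.3,0,0,0,0],[-2.2,-0.4,0,0,0,0],[-2.1,-0.3,0,0,0,0],[0,0,0,0,0,0],[0,0,0,0,0,0]]]'

```text
t: 4.12
tool_pos: [0.5141, -0.2937, 0.14]
orientation: [-3.117, -0.391, 0.001]
force: [0.1, 1.2, -0.6]
opening: 0.0115
gripper_force: 20.0
```

```bash
python3 shot.py w3; python3 - <<'E'
from shot import *
a=eyes.read_camera('scene'); b=eyes.read_camera('top')
i,_=load('w3'); 
r=lambda im,x,y,w,h:cv2.resize(im[y:y+h,x:x+w],(400,400),interpolation=cv2.INTER_CUBIC)
cv2.imwrite('pics/d3.png',np.hstack([r(a,100,160,80,80),r(i,170,160,180,180)]))
E
```

```text
t 4.12 pos [ 0.5141 -0.2937  0.14  ] y-axis -75.7 z [-0.001  0.001 -1.   ] F [ 0.1  1.2 -0.6] op 0.0115 g 20.0 q [-0.61  0.16  1.6   0.    1.38  0.72]
```

View pics/d3.png

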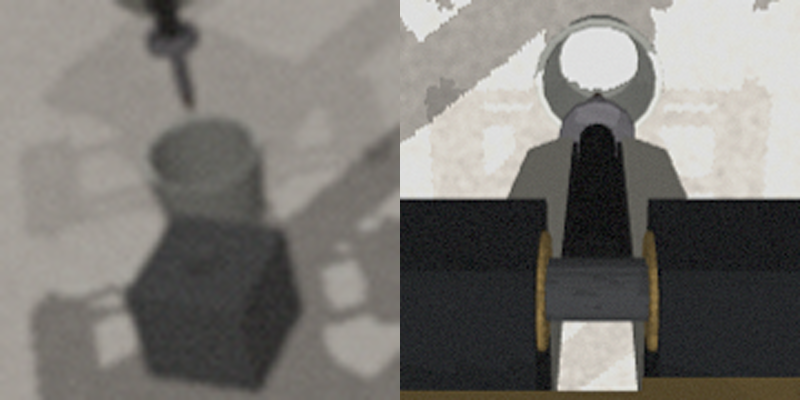

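The brush is held over the pot. Its tip is at about (137,181) in the scene view, and the collar at (259,214) and tip at (259,203) in the wrist view. Checking the tip's position.

```bash
python3 - <<'E'
from shot import *
i,m=load('w3'); ms=cam('scene')
for z in (.068,.0744,.08): print(z,plane(m,[[258.7,203.6]],z).round(4),plane(ms,[[137.4,181]],z).round(4))
print('collar',plane(m,[[258.7,214]],.119).round(4)); 
c1,d1=ray(m,[[258.7,203.6]]);c2,d2=ray(ms,[[137.4,181]])
A=np.c_[d1[0],-d2[0]];s=np.linalg.lstsq(A,c2-c1,rcond=None)[0]; print(c1+d1[0]*s[0],c2+d2[0]*s[1])
# pot from this view: circle
g=cv2.cvtColor(i,cv2.COLOR_BGR2GRAY)
for u,v in [((535-400)*.45+170,160+85*.45),((662-400)*.45+170,160+85*.45)]: print('rim',plane(m,[[u,v]],.045).round(4))
E
```

```text
0.068 [[ 0.5127 -0.2946  0.068 ]] [[ 0.5066 -0.2973  0.068 ]]
0.0744 [[ 0.5147 -0.294   0.0744]] [[ 0.5143 -0.295   0.0744]]
0.08 [[ 0.5165 -0.2936  0.08  ]] [[ 0.521 -0.293  0.08 ]]
collar [[ 0.521  -0.2924  0.119 ]]
[ 0.5150137  -0.29397722  0.07523494] [ 0.5152429  -0.29471027  0.07522277]
rim [[ 0.5039 -0.2675  0.045 ]]
rim [[ 0.5183 -0.3239  0.045 ]]
```

arm_command --deltas '[[[0,0,-1.5,0,0,0],[0,0,-1.5,0,0,0],[0,0,-1.5,0,0,0],[0,0,-1.0,0,0,0],[0,0,-0.7,0,0,0],[0,0,0,0,0,0],[0,0,0,0,0,0],[0,0,0,0,0,0],[0,0,0,0,0,0]]]'

```text
t: 5.02
tool_pos: [0.5157, -0.2942, 0.0798]
orientation: [3.116, 0.393, 0.002]
force: [-0.6, 1.0, -1.0]
opening: 0.0117
gripper_force: 20.0
```

arm_command --deltas '[[[0,0,2,0,0,0],[0,0,2,0,0,0],[0,0,2,0,0,0],[0,0,1,0,0,0],[0,0,0,0,0,0],[0.8,2,0,0,0,0],[1.2,3,0,0,0,0],[1.2,3,0,0,0,0],[1.2,3,0,0,0,0],[0.8,2,0,0,0,0],[0,0,0,0,0,0],[0,0,0,0,0,0]]]'

```text
t: 6.02
tool_pos: [0.5667, -0.1625, 0.1474]
orientation: [-3.116, -0.397, 0.002]
force: [0.9, -0.9, -1.1]
opening: 0.0116
gripper_force: 20.0
```

```bash
python3 shot.py w4
```

```text
t 6.02 pos [ 0.5667 -0.1625  0.1474] y-axis -75.49 z [-0.001  0.    -1.   ] F [ 0.9 -0.9 -1.1] op 0.0116 g 20.0 q [-0.37  0.15  1.6  -0.    1.39  0.95]
```

View pics/w4.png

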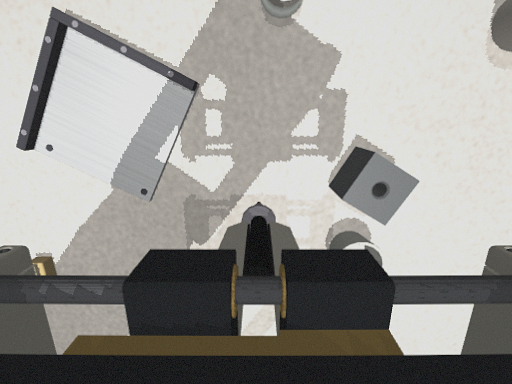

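The wrist view shows the whole jig: outer fence corner (53,8), far fence end (198,84), left fence end (17,148), and free plate corner (152,200). Fitting its pose.

```bash
python3 - <<'E'
from shot import *
i,m=load('w4'); g=cv2.cvtColor(i,cv2.COLOR_BGR2GRAY).astype(float)
g=cv2.GaussianBlur(g,(0,0),1)
def edge(p,q,n,hw=6):  # bright(outside)->dark edge along normal, subpixel by max gradient
    p,q=np.float64(p),np.float64(q); t=(q-p)/np.linalg.norm(q-p); nn=np.array([-t[1],t[0]]); nn*=np.sign(nn@n)
    out=[]
    for a in np.linspace(.1,.9,40):
        c=p+a*(q-p); ss=np.arange(-hw,hw+.1,.25); X=(c+ss[:,None]*nn).astype(np.float32)
        v=cv2.remap(g.astype(np.float32),X[None,:,0],X[None,:,1],1)[0]; d=np.gradient(v); out.append(c+ss[d.argmax()]*nn)
    return np.array(out)
def line(P):
    v=cv2.fitLine(P[:,:2].astype(np.float32)*1000,cv2.DIST_HUBER,0,.01,.01).ravel(); return v
f=line(plane(m,edge((53,8),(198,84),(0.5,-1)),.022)); l=line(plane(m,edge((53,8),(17,148),(-1,0)),.022))
ang=lambda v:np.degrees(np.arctan2(v[1],v[0]))
print('far dir',ang(f),'left dir',ang(l))
print('far outer in jig frame, left outer:')
A=np.array([[f[0],-l[0]],[f[1],-l[1]]]);s=np.linalg.solve(A,l[2:]-f[2:]);C=f[2:]+s[0]*f[:2];print('outer corner',C)
# far direction is jig y
y=f[:2]*np.sign(f[1]); yaw=np.arctan2(-y[0],y[1]); 
y2=l[:2]*np.sign(l[0]); yaw2=np.arctan2(y2[1],y2[0]); print('yaws',np.degrees([yaw,yaw2]))
w=(yaw+yaw2)/2; R=np.array([[np.cos(w),-np.sin(w)],[np.sin(w),np.cos(w)]])
print('centre',C-R@[75,75],'touch',C-R@[32,32],'corner',C-R@[10,10])
for u,z in [((152,200),.008),((198,84),.022),((17,148),.022)]:
    print((R.T@(plane(m,[u],z)[0,:2]*1000-(C-R@[75,75]))).round(1))
E
```

```text
far dir 77.552414 left dir -12.336336
far outer in jig frame, left outer:
outer corner [690.9298    72.916275]
yaws [-12.447579 -12.336336]
centre [601.58226116  15.75846462] touch [652.80818892  48.52894258] corner [679.01680312  65.29523364]
[-70.6 -76.9]
[ 73.3 -77.8]
[-75.3  72.9]
```

arm_command --deltas '[[[1.2,3,0,0,0,0],[1.5,3.6,0,0,0,0],[1.5,3.6,0,0,0,0],[1.5,3.6,0,0,0,0],[1.5,3.6,0,0,0,0],[1.0,2.6,0,0,0,0],[0.4,1.1,0,0,0,0],[0,0,-1.5,0,0,0],[0,0,-1.5,0,0,0],[0,0,-1.5,0,0,0],[0,0,-1.5,0,0,0],[0,0,0,0,0,0]]]'

```text
t: 7.07
tool_pos: [0.6502, 0.0452, 0.0842]
orientation: [-3.117, -0.39, 0.01]
force: [-0.4, 0.6, -1.7]
opening: 0.0113
gripper_force: 20.0
```

arm_command --deltas '[[[0,0,-0.5,0,0,0],[0,0,-0.2,0,0,0],[0,0,-0.2,0,0,0],[0,0,0,0,0,0],[0,0,0,0,0,0]]]'

```text
t: 7.48
tool_pos: [0.6534, 0.0471, 0.0804]
orientation: [3.117, 0.393, 0.002]
force: [-0.4, 0.7, -0.1]
opening: 0.0116
gripper_force: 20.0
```

arm_command --deltas '[[[0,0,-0.2,0,0,0],[0,0,-0.2,0,0,0],[0,0,-0.1,0,0,0],[0,0,-0.1,0,0,0],[0,0,0,0,0,0],[0,0,0,0,0,0]]]'

```text
t: 7.98
tool_pos: [0.6529, 0.0473, 0.0736]
orientation: [-3.117, -0.393, 0.0]
force: [0.7, 0.5, -0.7]
opening: 0.0112
gripper_force: 20.0
```

arm_command --deltas '[[[0,0,-0.1,0,0,0],[0,0,0,0,0,0]]]'

```text
t: 8.15
tool_pos: [0.6532, 0.0473, 0.0731]
orientation: [3.117, 0.393, 0.001]
force: [-0.8, -0.2, 3.2]
opening: 0.0115
gripper_force: 20.0
```

arm_command --deltas '[[[0,0,-0.05,0,0,0],[0,0,0,0,0,0],[0,0,0,0,0,0]]]'

```text
t: 8.4
tool_pos: [0.6533, 0.0473, 0.0729]
orientation: [3.117, 0.393, 0.001]
force: [-1.1, 0.4, 5.5]
opening: 0.0115
gripper_force: 20.0
```

```bash
python3 -c "
from h import *
state()"
```

```text
t 8.40 pos [0.6533 0.0473 0.0729] y-axis -75.63 z [ 0.001  0.    -1.   ] F [-1.1  0.4  5.5] op 0.0115 g 20.0 q [-0.01  0.38  1.47  0.    1.29  1.31]
```

Touchdown is confirmed: 5.5 N, with the tip at the target. Returning the brush.

arm_command --deltas '[[[0,0,2,0,0,0],[0,0,2.5,0,0,0],[0,0,2.5,0,0,0],[-0.3,-2,0,0,0,0],[-0.6,-3.8,0,0,0,0],[-0.6,-3.8,0,0,0,0],[-0.6,-3.8,0,0,0,0],[-0.6,-3.8,0,0,0,0],[-0.6,-3.8,0,0,0,0],[-0.6,-3.8,0,0,0,0],[-0.6,-3.8,0,0,0,0],[-0.4,-2.8,0,0,0,0]]]'

```text
t: 9.4
tool_pos: [0.6028, -0.2699, 0.1419]
orientation: [3.117, 0.391, -0.001]
force: [0.6, 0.1, 0.2]
opening: 0.0116
gripper_force: 20.0
```

arm_command --deltas '[[[-0.25,-1.4,0,0,0,0],[0,0,0,0,0,0],[0,0,0,0,0,0],[0,0,0,0,0,0]]]'

```text
t: 9.73
tool_pos: [0.6017, -0.2794, 0.1419]
orientation: [-3.116, -0.394, 0.0]
force: [0.4, 0.5, 0.1]
opening: 0.0116
gripper_force: 20.0
```

```bash
python3 shot.py w5; python3 - <<'E'
from shot import *
i,m=load('w5'); a=eyes.read_camera('scene')
r=lambda im,x,y,w,h:cv2.resize(im[y:y+h,x:x+w],(400,400),interpolation=cv2.INTER_CUBIC)
cv2.imwrite('pics/d5.png',np.hstack([r(a,110,180,60,60),r(i,200,140,120,120)]))
E
```

```text
t 9.73 pos [ 0.6017 -0.2794  0.1419] y-axis -75.59 z [-0.     0.001 -1.   ] F [0.4 0.5 0.1] op 0.0116 g 20.0 q [-0.51  0.34  1.38  0.    1.42  0.81]
```

View pics/d5.png

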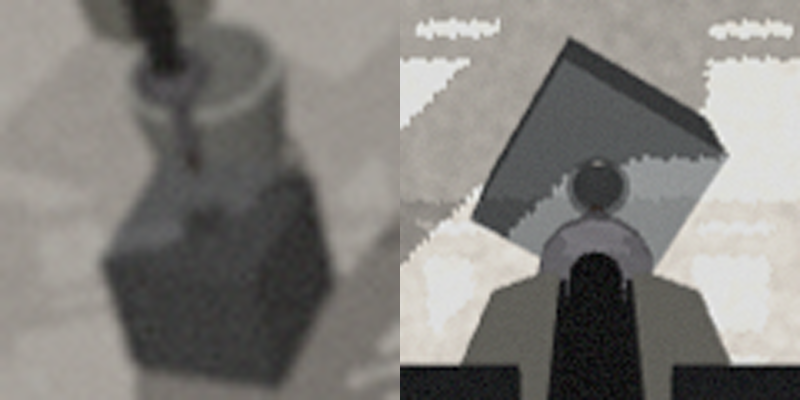

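The tip is at (259.4,202.7) and the hole at (259.4,195.8) in the wrist view. Comparing their ground positions.

```bash
python3 - <<'E'
from shot import *
i,m=load('w5')
print('hole',plane(m,[[259.4,195.8]],.055).round(4),'tip',plane(m,[[259.4,202.7]],.0764).round(4))
ms=cam('scene'); print('scene tip',plane(ms,[[110+193*.15,180+168*.15]],.0764).round(4),'hole',plane(ms,[[110+203*.15,180+217*.15]],.055).round(4))
E
```

```text
hole [[ 0.6036 -0.28    0.055 ]] tip [[ 0.6034 -0.28    0.0764]]
scene tip [[ 0.6032 -0.2794  0.0764]] hole [[ 0.6055 -0.28    0.055 ]]
```

arm_command --deltas '[[[0,-0.05,-1.5,0,0,0],[0,0,-1.5,0,0,0],[0,0,-1.5,0,0,0],[0,0,-1.0,0,0,0],[0,0,-0.5,0,0,0],[0,0,-0.2,0,0,0],[0,0,0,0,0,0],[0,0,0,0,0,0]]]'

```text
t: 10.5
tool_pos: [0.602, -0.2813, 0.0811]
orientation: [3.116, 0.393, 0.002]
force: [0.4, -0.4, -0.4]
opening: 0.0116
gripper_force: 20.0
```

arm_command --deltas '[[[0,0,0,0,0,0],[0,0,0,0,0,0]]]'

```text
t: 10.67
tool_pos: [0.602, -0.2816, 0.0812]
orientation: [3.116, 0.393, 0.002]
force: [0.9, 0.3, -0.6]
opening: 0.0114
gripper_force: 20.0
```

arm_command --deltas '[[[0,0.1,-0.1,0,0,0],[0,0,-0.1,0,0,0],[0,0,-0.05,0,0,0],[0,0,0,0,0,0],[0,0,0,0,0,0]]]'

```text
t: 11.08
tool_pos: [0.6017, -0.2803, 0.0785]
orientation: [3.117, 0.393, 0.001]
force: [-1.9, 1.1, 5.4]
opening: 0.0117
gripper_force: 20.0
```

arm_command --deltas '[[[0,0,0,0,0,0],[0,0,0,0,0,0],[0,0,0,0,0,0],[0,0,0,0,0,0],[0,0,0,0,0,0],[0,0,0,0,0,0],[0,0,0,0,0,0],[0,0,0,0,0,0],[0,0,0,0,0,0]]]' --gripper 1

```text
t: 11.83
tool_pos: [0.6015, -0.2802, 0.0776]
orientation: [3.117, 0.393, 0.0]
force: [-0.3, 0.1, -0.3]
opening: 0.0668
gripper_force: 0.0
```

arm_command --deltas '[[[0,0,3.5,0,0,0],[0,0,3.5,0,0,0],[0,0,3.5,0,0,0],[0,0,3.5,0,0,0],[-0.7,1.8,0,0,0,0],[-1.4,3.7,0,0,0,1],[-1.4,3.7,0,0,0,1],[-1.4,3.7,0,0,0,1],[-1.4,3.7,0,0,0,1],[-1.4,3.7,0,0,0,1],[-1.4,3.7,0,0,0,1],[-1.4,3.7,0,0,0,1]]]'

```text
t: 12.83
tool_pos: [0.4955, -0.0017, 0.2178]
orientation: [3.087, 0.583, 0.001]
force: [1.5, 0.1, 0.3]
opening: 0.0925
gripper_force: 0.0
```

arm_command --deltas '[[[-1.4,3.7,0,0,0,1],[-1.4,3.7,0,0,0,1],[-1.4,3.7,0,0,0,0],[-1.4,3.7,0,0,0,0],[-1.4,3.7,0,0,0,0],[-1.4,3.7,0,0,0,0],[-1.4,3.7,0,0,0,0],[-0.5,1.2,0,0,0,0],[0,0,0,0,0,0],[0,0,0,0,0,0]]]'

```text
t: 13.67
tool_pos: [0.3931, 0.2682, 0.2177]
orientation: [3.075, 0.64, 0.0]
force: [0.6, -0.3, 0.1]
opening: 0.0929
gripper_force: 0.0
```

```bash
python3 shot.py w6
```

```text
t 13.67 pos [0.3931 0.2682 0.2177] y-axis -66.49 z [ 0. -0. -1.] F [ 0.6 -0.3  0.1] op 0.0929 g 0.0 q [ 0.49 -0.21  1.82 -0.    1.53  1.65]
```

View pics/w6.png

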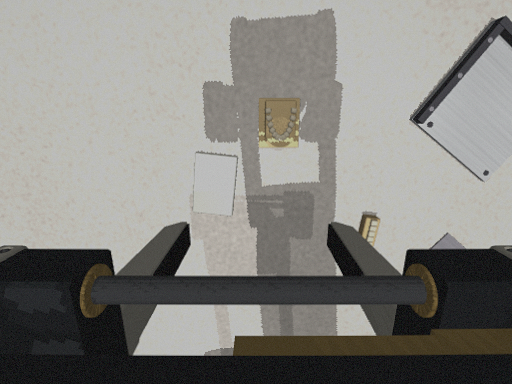

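The wrist view shows the model at (280,122) with its heel and open horseshoe pointing up, and nearly aligned with the tool.

```bash
python3 - <<'E'
from shot import *
i,m=load('w6'); hsv=cv2.cvtColor(i,cv2.COLOR_BGR2HSV)
k=np.zeros(i.shape[:2],np.uint8); k[85:160,245:312]=(hsv[85:160,245:312,1]>85)*255
k=cv2.morphologyEx(k,cv2.MORPH_OPEN,np.ones((3,3)));cs,_=cv2.findContours(k,0,1); c=max(cs,key=cv2.contourArea)[:,0]; print(cv2.boundingRect(c),cv2.minAreaRect(c))
for z in (.0,.016): print(z,cv2.minAreaRect((plane(m,c,z)[:,:2]*1000).astype(np.float32)))
t=load('w6')[0][88:158,250:310]; cv2.imwrite('pics/c6.png',cv2.resize(t,None,fx=8,fy=8,interpolation=cv2.INTER_CUBIC))
E
```

```text
(272, 111, 18, 23) ((282.1922912597656, 122.46155548095703), (20.592191696166992, 17.846567153930664), 78.69007110595703)
0.0 ((469.5662536621094, 265.42425537109375), (27.843984603881836, 24.31431770324707), 34.48366928100586)
0.016 ((469.2898864746094, 266.8126525878906), (26.68065071105957, 23.29840660095215), 34.48357009887695)
```

View pics/c6.png

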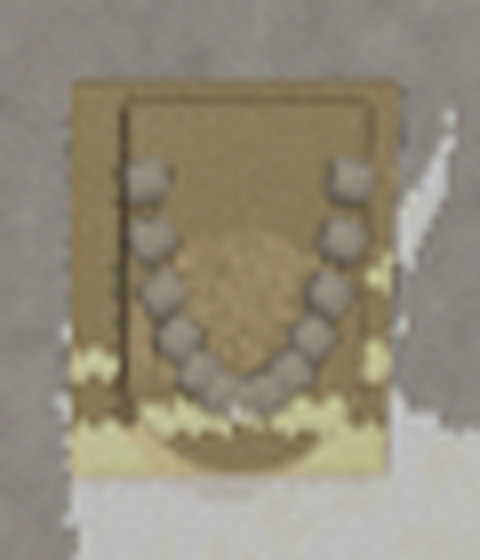

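The crop shows the base-top corners at about (70,82), (400,82), (387,475) and (70,475), and the ridge-top sides at x≈126 and x≈370. All are crop pixels at 8x.

```bash
python3 - <<'E'
from shot import *
i,m=load('w6')
f=lambda L:np.array(L)/8.-.44+[250,88]
P=plane(m,f([(70,82),(400,82),(388,475),(70,475)]),.016)[:,:2]*1000
print(P.round(1),P.mean(0)); n=np.roll(P,-1,0)-P; print(np.linalg.norm(n,axis=1),np.degrees(np.arctan2(n[:,1],n[:,0])))
Q=plane(m,f([(124,98),(370,98),(366,420),(124,420)]),.042)[:,:2]*1000; n=np.roll(Q,-1,0)-Q
print(Q.round(1),np.linalg.norm(n,axis=1),np.degrees(np.arctan2(n[:,1],n[:,0])))
E
```

```text
[[485.4 308. ]
 [506.8 258.9]
 [449.  233.1]
 [427.4 282.7]] [467.14247724 270.70484404]
[53.58834606 63.3096562  54.1590651  63.28394018] [ -66.41244085 -155.9291101   113.56272555   23.55436968]
[[484.9 299. ]
 [499.8 264.9]
 [456.3 244.7]
 [441.1 279.5]] [37.18750781 47.97151424 38.03455249 47.9449068 ] [ -66.41099003 -155.04708296  113.56803683   23.9413034 ]
```

arm_command --deltas '[[[3,0.1,0,0,0,0],[3,0.1,0,0,0,0],[1.6,0.1,-1,0,0,0],[0,0,-3,0,0,0],[0,0,-3.5,0,0,0],[0,0,-3.5,0,0,0],[0,0,-3.5,0,0,0],[0,0,-2.5,0,0,0],[0,0,-1.5,0,0,0],[0,0,-0.7,0,0,0],[0,0,0,0,0,0],[0,0,0,0,0,0]]]'

```text
t: 14.72
tool_pos: [0.4703, 0.27, 0.0263]
orientation: [3.077, 0.634, 0.001]
force: [-0.4, -0.3, -0.8]
opening: 0.0932
gripper_force: 0.0
```

```bash
python3 -c "
from h import *
state()"
```

```text
t 14.72 pos [0.4703 0.27   0.0263] y-axis -66.71 z [ 0.001  0.    -1.   ] F [-0.4 -0.3 -0.8] op 0.0932 g 0.0 q [ 0.43  0.16  1.83 -0.    1.16  1.59]
```

arm_command --deltas '[[[0,0.1,-0.4,0,0,0.2],[0,0,-0.2,0,0,0],[0,0,0,0,0,0],[0,0,0,0,0,0]]]'

```text
t: 15.05
tool_pos: [0.4698, 0.272, 0.0203]
orientation: [-3.075, -0.642, -0.002]
force: [-0.1, -0.4, 0.4]
opening: 0.093
gripper_force: 0.0
```

arm_command --deltas '[[[0,0,0,0,0,0],[0,0,0,0,0,0],[0,0,0,0,0,0],[0,0,0,0,0,0],[0,0,0,0,0,0],[0,0,0,0,0,0],[0,0,0,0,0,0],[0,0,0,0,0,0],[0,0,0,0,0,0],[0,0,0,0,0,0],[0,0,0,0,0,0],[0,0,0,0,0,0]]]' --gripper -1 --squeeze 30

```text
t: 16.05
tool_pos: [0.4694, 0.2717, 0.0196]
orientation: [-3.075, -0.642, 0.0]
force: [0.1, 0.4, 0.5]
opening: 0.0376
gripper_force: 30.0
```

```bash
python3 -c "
from h import *
state()"
```

```text
t 16.05 pos [0.4694 0.2717 0.0196] y-axis -66.43 z [-0. -0. -1.] F [0.1 0.4 0.5] op 0.0376 g 30.0 q [0.43 0.17 1.83 0.   1.14 1.59]
```

Model gripped. Lifting it, turning -36° and carrying it over the plate, about 12 mm short of each fence.

arm_command --deltas '[[[0,0,1,0,0,0],[0,0,2,0,0,0],[0,0,2,0,0,0],[0.8,-1.2,0,0,0,-2],[1.9,-2.8,0,0,0,-4],[1.9,-2.8,0,0,0,-5],[1.9,-2.8,0,0,0,-5],[1.9,-2.8,0,0,0,-5],[1.9,-2.8,0,0,0,-5],[1.9,-2.8,0,0,0,-5],[1.9,-2.8,0,0,0,-3],[1.3,-1.9,0,0,0,-1.9]]]'

```text
t: 17.05
tool_pos: [0.6249, 0.0419, 0.0705]
orientation: [3.122, -0.344, 0.002]
force: [1.0, -0.0, -1.2]
opening: 0.0379
gripper_force: 30.0
```

arm_command --deltas '[[[0.6,-0.8,0,0,0,0],[0,0,0,0,0,0],[0,0,0,0,0,0],[0,0,0,0,0,0]]]'

```text
t: 17.38
tool_pos: [0.6286, 0.0381, 0.0696]
orientation: [-3.123, 0.335, 0.001]
force: [1.1, 0.6, -1.1]
opening: 0.0377
gripper_force: 30.0
```

```bash
python3 shot.py w7
```

```text
t 17.38 pos [0.6286 0.0381 0.0696] y-axis -102.24 z [-0.001  0.001 -1.   ] F [ 1.1  0.6 -1.1] op 0.0377 g 30.0 q [-0.02  0.32  1.55  0.    1.27  1.76]
```

arm_command --deltas '[[[0,0,-1,0,0,0],[0,0,-1.2,0,0,0],[0,0,-1,0,0,0],[0,0,-0.5,0,0,0],[0,0,-0.2,0,0,0],[0,0,0,0,0,0],[0,0,0,0,0,0],[0,0,0,0,0,0]]]'

```text
t: 18.1
tool_pos: [0.6299, 0.0367, 0.0312]
orientation: [-3.123, 0.338, -0.001]
force: [0.1, 0.5, -0.5]
opening: 0.0378
gripper_force: 30.0
```

arm_command --deltas '[[[0,0,-0.1,0,0,0],[0,0,-0.05,0,0,0],[0,0,0,0,0,0],[0,0,0,0,0,0]]]'

```text
t: 18.43
tool_pos: [0.6295, 0.0367, 0.0293]
orientation: [-3.123, 0.337, -0.0]
force: [-0.6, 0.0, -0.2]
opening: 0.0378
gripper_force: 30.0
```

arm_command --deltas '[[[0,0,-0.1,0,0,0],[0,0,0,0,0,0],[0,0,0,0,0,0]]]'

```text
t: 18.68
tool_pos: [0.6294, 0.0368, 0.028]
orientation: [-3.123, 0.337, 0.0]
force: [0.4, -0.2, -1.9]
opening: 0.0378
gripper_force: 30.0
```

arm_command --deltas '[[[0,0,-0.05,0,0,0],[0,0,0,0,0,0],[0,0,0,0,0,0]]]'

```text
t: 18.93
tool_pos: [0.6295, 0.0368, 0.0277]
orientation: [-3.123, 0.337, -0.0]
force: [0.0, -0.4, -0.3]
opening: 0.0379
gripper_force: 30.0
```

arm_command --deltas '[[[0,0,-0.05,0,0,0],[0,0,0,0,0,0],[0,0,0,0,0,0]]]'

```text
t: 19.18
tool_pos: [0.6296, 0.0368, 0.0276]
orientation: [3.123, -0.337, 0.001]
force: [-2.1, -0.1, 4.6]
opening: 0.0378
gripper_force: 30.0
```

arm_command --deltas '[[[0.12,0.075,0,0,0,0],[0.12,0.075,0,0,0,0],[0.12,0.075,0,0,0,0],[0.12,0.075,0,0,0,0],[0.12,0.075,0,0,0,0],[0.12,0.075,0,0,0,0],[0.12,0.075,0,0,0,0],[0.12,0.075,0,0,0,0],[0.06,0.04,0,0,0,0],[0,0,0,0,0,0],[0,0,0,0,0,0]]]'

```text
t: 20.1
tool_pos: [0.6402, 0.0431, 0.0276]
orientation: [3.123, -0.337, 0.002]
force: [-0.7, -0.5, 5.2]
opening: 0.0378
gripper_force: 30.0
```

```bash
cat > j.py <<'E'
from h import *
w=np.radians(-12.38);R=np.array([[np.cos(w),-np.sin(w)],[np.sin(w),np.cos(w)]])
s=state(); print('jig tcp mm',(R.T@(s['tool_pos'][:2]-[.6016,.0158])*1000).round(1),'Fjig',(R.T@s['force'][:2]).round(1),'Mz',s['wrist_torque'].round(2))
E
python3 j.py
```

```text
t 20.10 pos [0.6402 0.0431 0.0276] y-axis -102.33 z [ 0.001 -0.    -1.   ] F [-0.7 -0.5  5.2] op 0.0378 g 30.0 q [-0.01  0.4   1.53 -0.    1.21  1.77]
jig tcp mm [31.9 35. ] Fjig [-0.6 -0.6] Mz [-0.14  0.22  0.02]
```

arm_command --deltas '[[[0.06,0.04,0,0,0,0],[0.06,0.04,0,0,0,0],[0.06,0.04,0,0,0,0],[0.06,0.04,0,0,0,0],[0,0,0,0,0,0],[0,0,0,0,0,0]]]'

```text
t: 20.6
tool_pos: [0.6425, 0.0446, 0.0276]
orientation: [3.123, -0.337, 0.001]
force: [-1.6, -1.4, 6.3]
opening: 0.038
gripper_force: 30.0
```

```bash
python3 j.py
```

```text
t 20.60 pos [0.6425 0.0446 0.0276] y-axis -102.33 z [ 0.001 -0.    -1.   ] F [-1.6 -1.4  6.3] op 0.0380 g 30.0 q [-0.01  0.4   1.53 -0.    1.21  1.78]
jig tcp mm [33.8 36.9] Fjig [-1.3 -1.7] Mz [-0.15  0.36 -0.01]
```

arm_command --deltas '[[[0.06,0.04,0.02,0,0,0],[0,0,0,0,0,0],[0.06,0.04,0,0,0,0],[0,0,0,0,0,0],[0,0,0,0,0,0]]]'

```text
t: 21.02
tool_pos: [0.6435, 0.0455, 0.0276]
orientation: [3.123, -0.337, 0.001]
force: [-1.9, -1.3, 6.0]
opening: 0.0377
gripper_force: 30.0
```

```bash
python3 j.py
```

```text
t 21.02 pos [0.6435 0.0455 0.0276] y-axis -102.33 z [ 0. -0. -1.] F [-1.9 -1.3  6. ] op 0.0377 g 30.0 q [-0.01  0.41  1.52 -0.    1.21  1.78]
jig tcp mm [34.6 38. ] Fjig [-1.5 -1.7] Mz [-0.19  0.3  -0.  ]
```

arm_command --deltas '[[[0.06,0.04,0.02,0,0,0],[0,0,0,0,0,0],[0.06,0.04,0,0,0,0],[0,0,0,0,0,0],[0,0,0,0,0,0]]]'

```text
t: 21.43
tool_pos: [0.6444, 0.0462, 0.0277]
orientation: [3.123, -0.338, -0.0]
force: [-3.5, -1.6, 5.6]
opening: 0.0377
gripper_force: 30.0
```

```bash
python3 j.py
```

```text
t 21.43 pos [0.6444 0.0462 0.0277] y-axis -102.34 z [-0. -0. -1.] F [-3.5 -1.6  5.6] op 0.0377 g 30.0 q [-0.01  0.41  1.52 -0.    1.21  1.78]
jig tcp mm [35.3 38.9] Fjig [-3.1 -2.3] Mz [-0.27  0.48 -0.02]
```

arm_command --deltas '[[[0.06,0.04,0,0,0,0],[0,0,0,0,0,0],[0.06,0.04,0,0,0,0],[0,0,0,0,0,0],[0,0,0,0,0,0]]]'

```text
t: 21.85
tool_pos: [0.6444, 0.0464, 0.0276]
orientation: [3.122, -0.338, -0.004]
force: [-8.7, -3.7, 11.4]
opening: 0.038
gripper_force: 30.0
```

```bash
python3 j.py
```

```text
t 21.85 pos [0.6444 0.0464 0.0276] y-axis -102.34 z [-0.003 -0.001 -1.   ] F [-8.7 -3.7 11.4] op 0.0380 g 30.0 q [-0.01  0.41  1.51 -0.    1.22  1.78]
jig tcp mm [35.3 39.1] Fjig [-7.7 -5.5] Mz [-0.65  1.5  -0.03]
```

arm_command --deltas '[[[0.03,0.035,0.06,0,0,0],[0,0,0,0,0,0],[0.03,0.035,0,0,0,0],[0,0,0,0,0,0],[0,0,0,0,0,0]]]'

```text
t: 22.27
tool_pos: [0.6445, 0.0465, 0.0277]
orientation: [3.121, -0.338, -0.006]
force: [-9.7, -7.2, 9.4]
opening: 0.0375
gripper_force: 30.0
```

```bash
python3 j.py
```

```text
t 22.27 pos [0.6445 0.0465 0.0277] y-axis -102.35 z [-0.004 -0.002 -1.   ] F [-9.7 -7.2  9.4] op 0.0375 g 30.0 q [-0.01  0.41  1.51 -0.    1.22  1.78]
jig tcp mm [35.3 39.2] Fjig [-7.9 -9.1] Mz [-1.09  1.54 -0.06]
```

arm_command --deltas '[[[0.03,0.015,0,0.08,-0.15,0],[0,0,0,0,0,0],[0.03,0.01,0,0.08,-0.15,0],[0,0,0,0,0,0],[0,0,0,0,0,0]]]'

```text
t: 22.68
tool_pos: [0.6445, 0.0465, 0.0277]
orientation: [-3.123, 0.338, -0.0]
force: [-12.6, -7.8, 12.2]
opening: 0.0378
gripper_force: 30.0
```

```bash
python3 j.py
```

```text
t 22.68 pos [0.6445 0.0465 0.0277] y-axis -102.35 z [ 0.  0. -1.] F [-12.6  -7.8  12.2] op 0.0378 g 30.0 q [-0.01  0.41  1.52  0.    1.21  1.78]
jig tcp mm [35.3 39.2] Fjig [-10.6 -10.3] Mz [-1.44  2.21  0.  ]
```

arm_command --deltas '[[[0.035,0.023,0.06,0,0,0],[0,0,0,0,0,0],[0,0,0,0,0,0],[0,0,0,0,0,0],[0,0,0,0,0,0],[0,0,0,0,0,0]]]'

```text
t: 23.18
tool_pos: [0.6445, 0.0465, 0.0276]
orientation: [-3.123, 0.338, 0.001]
force: [-12.7, -8.1, 8.4]
opening: 0.0381
gripper_force: 30.0
```

```bash
python3 j.py; python3 - <<'E'
from h import *
a=cv2.imread('pics/top0.png'); b=eyes.read_camera('top'); cv2.imwrite('pics/top9.png',b)
for n,(x,y,w,h) in dict(stand=(338,158,36,34),pot=(345,190,32,32),jar=(168,118,26,28),jar2=(294,110,24,26),quad=(224,240,18,26),tile=(134,242,36,42),spat=(266,235,62,38)).items():
    p,q=[cv2.Canny(cv2.cvtColor(i[y:y+h,x:x+w],6),60,150).astype(np.float32) for i in (a,b)]
    print(n,cv2.phaseCorrelate(cv2.GaussianBlur(p,(0,0),1.),cv2.GaussianBlur(q,(0,0),1.)))
E
python3 j.py
```

```text
t 23.18 pos [0.6445 0.0465 0.0276] y-axis -102.36 z [-0.001  0.    -1.   ] F [-12.7  -8.1   8.4] op 0.0381 g 30.0 q [-0.01  0.41  1.52  0.    1.21  1.78]
jig tcp mm [35.3 39.2] Fjig [-10.6 -10.7] Mz [-1.59  2.01 -0.02]
stand ((-0.025994650919578532, -0.2016659800945284), 0.8980038677468712)
pot ((-0.07538879816041089, 0.17919087378649934), 0.9508570013567805)
jar ((0.4801425606253069, -0.0425032456828216), 0.9522380622816674)
jar2 ((-0.21100501012947248, 0.64761561696087), 0.9850303989685611)
quad ((9.0, 13.5), 0.0)
tile ((0.09853605386487274, 0.7449909229293254), 0.9708400084648603)
spat ((0.3240580990478321, -0.012265354352535951), 0.43689920380711555)
t 23.23 pos [0.6445 0.0465 0.0277] y-axis -102.35 z [-0.001  0.    -1.   ] F [-11.7  -8.1   8.4] op 0.0378 g 30.0 q [-0.01  0.41  1.52  0.    1.21  1.78]
jig tcp mm [35.3 39.2] Fjig [ -9.7 -10.4] Mz [-1.56  2.01 -0.01]
```

Both fences are loaded at about 10 N each. The pose is level and steady, and the stand, pot, jars and tile haven't moved. I'm handing the job in.

```bash
python3 -c "
from plant import ticket
print(ticket.close_job())"
```

```text
the job is handed in; nothing more can be done
None
```

The job is handed in at about 23 s: the brush was dipped, touched down in the corner and put back, and the model is still gripped flat and pressed at about 10 N against each fence; my last image check saw no bystander move, though it couldn't see the quad and was weak for the spatula.

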